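# Arm the rivet cutter and run a cut

## Robot

A 6-joint arm with a two-finger parallel gripper is mounted at the origin on the work surface. World frame = base frame: x ahead of the robot, y to its left, z up, the work surface at z = 0. Lengths are in m, angles in degrees, forces in N, time in s.
With the tool pointing down it reaches from about 0.3 to 0.85 m from the base axis. Payload 4.2 kg.
Tool frame: the origin (TCP) lies between the finger pads; the fingertips stand 19 mm ahead of it and the grasp point (between the pads) is the TCP; z points along the fingers, y is the line along which they close (so a half turn about z gives the same grasp; the last joint's range is limited). The gripper opens to 91 mm and grips with 3 to 60 N. Pads are 32 mm wide; open, the fingers measure 118 mm over their backs; the gripper's body (76 mm by 178 mm) begins 60 mm behind the grasp point.
Start: joints at [70.76, 18.312, 89.639, -0, 72.044, -1.146], TCP at [0.179, 0.547, 0.233] pointing down, gripper open.
Joint ranges: [-177.97, 177.97], [-48.28, 115.42], [12.27, 149.76], [-77.06, 257.06], [2.81, 150.46], [-146.56, 146.56]. Speed limits (degrees/s): [147.25, 147.25, 180, 180, 180, 180].

## Interface

Orientations are given as a 3x3 rotation matrix whose columns are the frame's x, y, z axes.
In Python, from plant import readout, imaging, env gives the robot as it stands.
- The arm moves only by the shell command python3 -m handwheel 'ROWS' [FORCE]. ROWS is JSON, a list of rows, each an object with "xyz": the shift along the tool's x, y, z each as a share of 50 cm, from -1 to 1, a list of three; "angular": the turn, a rotation vector about the tool's x, y, z each as a share of pi rad, from -1 to 1, a list of three; "gripper": the opening, from 0 (shut) to 1 (fully open). In form: [{"xyz": [x, y, z], "angular": [ax, ay, az], "gripper": gripper}, ...]. A call has 1 to 20 rows; each row shifts and turns the commanded pose from where the row before left it, along the tool's axes as they then stand; what a row does not reach is not made up. A row lasts 1/8 s, in which the tool goes at most 62.5 mm and 10.7 degrees, less where a joint would pass 70% of its speed; a pose out of reach is approached as far as the arm can. A call with a number of a shift or a turn outside -1 to 1 is refused whole. A call with a gripper value outside its range is refused whole. The fingers move at their own pace and stop on an object; FORCE is the grip in N (left out, the last holds). Time passes only in rows, so rows that do not move let the fingers close. It gives the time, the measured TCP pose, the force, the opening and the grip force at its end, in the units of the state.
- readout.sense(): the state, without advancing time (a new reading comes with each control period).
- imaging.snapshot(name): name is "side" or "top"; returns the picture (480x640x3 uint8, red, green, blue); there is no depth.
- imaging.camera_params(name): a dict with "K" (3x3 intrinsics, pixels), "R" (3x3) and "t" (3): a world point X has camera coordinates R X + t. Camera axes: x right, y down, z forward; pixel columns grow to the right and rows downward; lengths in m; the calibration is good to about 2 mm. A picture is of the moment at which its call begins. camera_params takes no time and is no camera call.
- env.finish_job(): hands the job in; it is judged then, once.
The state is a dict: "t": time; "joint_positions": joint angles; "joint_vel": joint speeds; "joint_efforts": joint torques, N m; "tool_pos": TCP position; "eef_rot": TCP orientation; "contact_force": force on the tool from outside, world axes, zero at the start; "moment": the same for the moment, N m; "finger_gap": finger opening in m; "finger_force": force on a finger pad.
Only numpy, scipy, OpenCV 4.12 (cv2) and the standard library are available. Lean on these libraries where they do the work, as an engineer would, in place of code of your own. Each camera call takes 0.05 s, during which the arm holds its last target. There are 200 camera calls.

## Task

With the fingertips, get the rivet cutter ready and run a cut: first push the rectangular guard latch fully home, then press the raised end of the rocker so that it flips fully over, and last press the round cut button fully down, keep it down for a full second and let it come back up. Keep to that order, do not turn the knurled length knob, and leave the tray, the two flush sets and the drill stop standing where they are.

Things in the scene. Friction and masses are not known exactly. Their poses are not given: they have to be found in the camera images.
- cutter: Silver rivet cutter, fixed: a low bed 170 (x) x 360 (y) mm with a dark key deck 50 mm above the bench; at its +y end (y 105 to 175 mm) a head 101 mm high with the knurled knob on top. Origin: centre of its underside, z up; its -x side faces the robot, more or less. Three key units stand on the deck in a row, at y = -115, -30 and +55 mm, x = 0, in an order that changes.
- latch_unit: Guard latch unit on the deck: a black block 50 (x) x 60 (y) x 18 mm high, axes parallel to the cutter's, origin at the centre of its underside; it carries the rectangular steel push latch.
- latch_top (a point): Centre of the flat top of the guard latch, a rectangular steel plate 30 (x) x 48 (y) mm on a square stem, standing 44 mm above the deck when out (94 mm above the bench); the point moves with the latch.
- latch (a joint): How far the latch is pushed straight down: 0 = out, 0.014 m = fully home. Starts out or nearly. No spring: stiff (about 3.5 N) and stays where it is left.
- rocker_unit: Rocker unit on the deck: a grey block 80 (x) x 48 (y) x 18 mm high, axes parallel to the cutter's, origin at the centre of its underside; it carries the rocker.
- rocker_end (a point): Where to press the rocker: on the top face of the black ribbed paddle (66 (x) x 36 (y) x 10 mm), 25 mm from its pivot towards the cutter's -x side, on the end that is raised at the start (about 90 mm above the bench). Moves with the paddle. The pivot runs along the cutter's y over the unit's centre, 80 mm above the bench.
- rocker (a joint): Angle of the rocker: about -0.22 rad = at the start, the end with rocker_end raised; 0 = level; +0.22 rad = flipped fully over, that end down. Pressing rocker_end down makes the value grow. No spring: takes about 0.05 N m (2 to 4 N on the end) and stays where it is left.
- button_unit: Cut button unit on the deck: a black round housing of diameter 54 mm, 18 mm high, origin at the centre of its underside; it carries the round button.
- button_top (a point): Centre of the flat top of the round aluminium cut button, diameter 38 mm, standing 39 mm above the deck when up (89 mm above the bench); the point moves with the button.
- button (a joint): How far the button is pressed straight down: 0 = up, 0.008 m = fully down. A spring (about 1.2 N at the start, 4.5 N fully down) returns it.
- knob_rim (a point): A point on the rim of the knurled steel length knob (diameter 36 mm, upright axis, on top of the cutting head, its top 124 mm above the bench), 18 mm from its axis; it moves if the knob is turned. Not to be turned.
- tray: Loose green plastic rivet tray, 140 x 100 x 30 mm, with rivets in it, near the -y end of the cutter. Origin: centre of its underside. To be left alone.
- set_tall: Loose chrome flush set standing upright, foot diameter 24 mm, 48 mm high, beyond the cutter (+x side). Origin: centre of its underside. To be left alone.
- set_short: Loose chrome flush set standing upright, foot diameter 32 mm, 34 mm high, beyond the cutter (+x side). Origin: centre of its underside. To be left alone.
- drill_stop: Small loose ridged aluminium drill stop standing upright, diameter 20 mm, 20 mm high, on the robot's side of the cutter. Origin: centre of its underside. To be left alone.

How it is judged (in metres and radians):
On the way, in this order (a step that is already met when the one before it is completed fails the run):
1. the fingers push the guard latch home (value of joint latch above 0.011 m and contact force between the fingers and latch_unit above 0.3 N), for 0.05 s.
2. the fingers flip the rocker over (value of joint rocker above 0.15 rad and contact force between the fingers and rocker_unit above 0.3 N), for 0.05 s.
3. the fingers hold the cut button down (value of joint button above 0.0055 m and contact force between the fingers and button_unit above 0.3 N), for 0.8 s.
At the end, for the whole second after the job is handed in: The latch is at least 11 mm in (of 14), the rocker stands past +0.15 rad (of 0.22), the button has been held at least 5.5 mm down (of 8) for 0.8 s and is back up (less than 2 mm in), the knob's rim is within 5 mm and each loose thing within 20 mm of where it started (value of joint latch above 0.011 m and value of joint rocker above 0.15 rad and value of joint button below 0.002 m and distance of knob_rim from where it was at the start of the episode below 0.005 m and distance of each of tray, set_tall, set_short, drill_stop from where it was at the start of the episode below 0.02 m); the robot touches nothing.
It fails at once if the rocker is tipped before the latch is home (value of joint rocker above 0 rad and value of joint latch below 0.01 m).
It fails at once if the cut button is pressed before the latch is home and the rocker over (value of joint button above 0.003 m and (value of joint latch below 0.01 m or value of joint rocker below 0.13 rad)).
It fails at once if the length knob is turned (distance of knob_rim from where it was at the start of the episode above 0.005 m).
It fails at once if the tray, a flush set or the drill stop is shifted, lifted, carried or knocked over (distance of any of tray, set_tall, set_short, drill_stop from where it was at the start of the episode above 0.02 m or angle between any of tray, set_tall, set_short, drill_stop's own z axis and vertical above 0.5 rad).
It also fails if it takes over 51 s, if anything falls off the work surface, if the arm or the gripper's body presses on something with over 40 N, if the wrist force passes 120 N, or if a joint passes its speed limit or range.

## Working session

There is one attempt and no reset: what is moved stays moved. The work goes in short steps, Python scripts to look and compute and a shell command to move; the robot and the scene stay as the last step left them, time stands still between calls to the robot, and variables do not carry over. Pictures are saved under pics/ and viewed, at most 10 in all, crops included, and the job is handed in when it is done.

```bash
mkdir -p pics
python3 - <<'E'
from plant import readout, imaging
import cv2
for n in("top","side"):
    cv2.imwrite(f"pics/{n}0.png",imaging.snapshot(n)[:,:,::-1]); p=imaging.camera_params(n); print(p)
s=readout.sense();print(s['t'],s['eef_rot'],s['tool_pos'],s['finger_gap'])
E
```

```text
{'K': array([[439.21924968,   0.        , 312.18556663],
       [  0.        , 439.21924968, 240.78974809],
       [  0.        ,   0.        ,   1.        ]]), 'R': array([[-1.50917634e-02, -9.99885903e-01,  6.48010789e-04],
       [-9.91100730e-01,  1.48734356e-02, -1.32280472e-01],
       [ 1.32255741e-01, -2.63858956e-03, -9.91212115e-01]]), 't': array([-0.04561107,  0.57339384,  0.77537425])}
{'K': array([[436.11254935,   0.        , 323.89265265],
       [  0.        , 436.11254935, 238.538899  ],
       [  0.        ,   0.        ,   1.        ]]), 'R': array([[ 0.97408749, -0.22585483, -0.01196503],
       [-0.14866462, -0.59951163, -0.78643794],
       [ 0.17044763,  0.76783813, -0.6175534 ]]), 't': array([-0.58549237,  0.12857092,  0.78767903])}
0.1 [[-9.50547628e-01  3.10578416e-01 -5.04270812e-04]
 [ 3.10578825e-01  9.50546415e-01 -1.51860094e-03]
 [ 7.68813877e-06 -1.60011835e-03 -9.99998720e-01]] [0.17844434 0.54617119 0.23221138] 0.09122611523871751
```

View pics/top0.png

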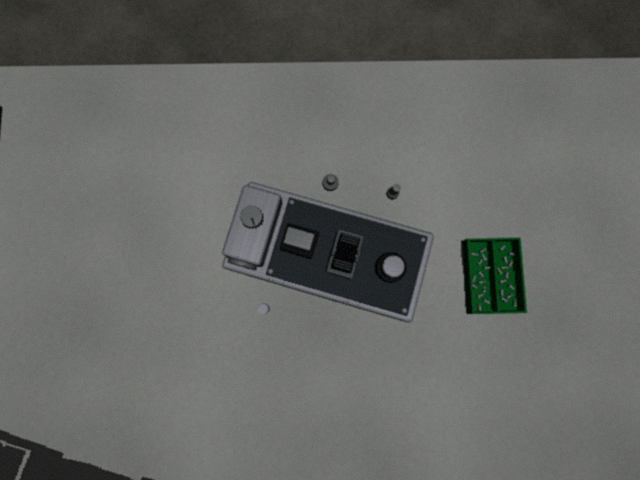

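View pics/side0.png

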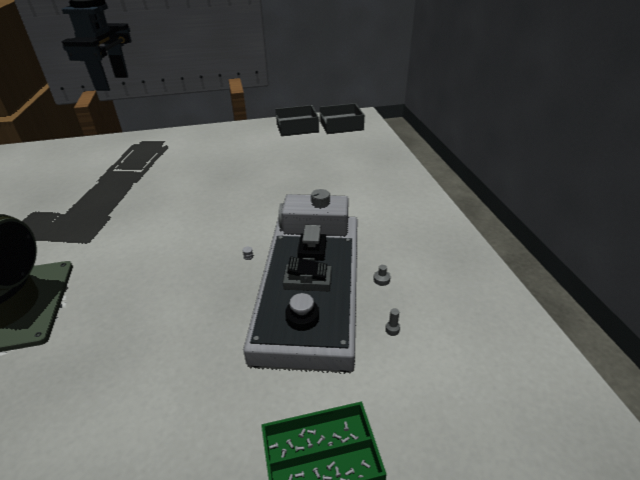

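The top view shows, left to right, the knob (252,217), latch (300,238), rocker (345,254) and button (392,266). So the latch is at y=+55, the rocker at -30 and the button at -115. The side view agrees: latch (312,235), rocker (307,268), button (302,303). Next I'll measure these points.

```bash
cat > h.py <<'E'
import numpy as np, cv2
from plant import imaging
def ray(n,uv,z):
    p=imaging.camera_params(n);d=p['R'].T@np.linalg.solve(p['K'],[*uv,1]);c=-p['R'].T@p['t']
    return c+d*(z-c[2])/d[2]
def blob(img,uv,r=22,thr=None):
    g=cv2.cvtColor(img,cv2.COLOR_BGR2GRAY);u,v=uv;w=g[v-r:v+r,u-r:u+r]
    t,m=cv2.threshold(w,thr or 0,255,cv2.THRESH_BINARY|(0 if thr else cv2.THRESH_OTSU))
    n,l,s,c=cv2.connectedComponentsWithStats(m);k=l[r,r]
    return c[k]+[u-r,v-r],s[k],t
E
python3 - <<'E'
from h import *
T=cv2.imread('pics/top0.png');S=cv2.imread('pics/side0.png')
P={}
for n,a,b,z in(("latch",(300,238),(312,231),.094),("button",(392,266),(302,300),.089)):
    for c,I,uv in(("top",T,a),("side",S,b)):
        o,s,t=blob(I,uv,16); P[n,c]=ray(c,o,z); print(n,c,o,s,t,P[n,c].round(4))
L,B=P["latch","top"],P["button","top"]
d=(L-B)[:2];print("dist",np.hypot(*d),"want .170"); y=d/np.hypot(*d); x=np.array([y[1],-y[0]])
print("yaw of cutter",np.degrees(np.arctan2(x[1],x[0])))
O=(L[:2]+B[:2])/2+.03*y; print("origin",O,"rocker_end",O-.03*y-.025*x)
# check with deck screws at corners, top view, z=.05, in cutter frame
for uv in((291,202),(424,237),(404,311),(270,271)):
    q=ray("top",uv,.05)[:2]-O; print("screw",q@x,q@y)
q=ray("top",(345,254),.08)[:2]-O;print("rocker",q@x,q@y)
q=ray("top",(252,216),.124)[:2]-O;print("knob",q@x,q@y)
for n,z in(("top",.08),):
  pass
q=ray("side",(307,268),.08)[:2]-O;print("rocker side",q@x,q@y)
E
```

```text
latch top [298.59645233 238.09756098] [  0   5  30  23 451] 60.0 [ 0.5702 -0.0307  0.094 ]
latch side [311.176 232.588] [  7  10  17  16 250] 71.0 [ 0.5708 -0.0321  0.094 ]
button top [393.13714286 265.84      ] [  7   6  21  21 350] 70.0 [ 0.5202 -0.1929  0.089 ]
button side [301.13513514 301.57657658] [  4   9  24  18 333] 80.0 [ 0.5212 -0.1937  0.089 ]
dist 0.16966303107796044 want .170
yaw of cutter -17.13377796503756
origin [ 0.55406789 -0.08311481] rocker_end [ 0.52133929 -0.10441831]
screw 0.06612038629208894 0.09042835834868115
screw 0.07167574585841882 -0.1615305129839713
screw -0.06781123399821275 -0.16031635884733494
screw -0.06655838310143741 0.09041386803793497
rocker -0.0024252501169147954 -0.03009076344382607
knob 0.010130374439185129 0.1379160970516021
rocker side 0.0010372524422953507 -0.02805550652073118
```

The distances agree: latch to button is 169.7 mm against 170 mm given, the screws are symmetric, and both views match within 1.5 mm. The tool is already aligned with the cutter (18.1° against 17.1°). I'll move above the latch with the fingers shut.

```bash
python3 -m handwheel '[{"xyz":[-0.055,-0.043,0],"angular":[0,0,0],"gripper":0},{"xyz":[-0.055,-0.043,0],"angular":[0,0,0],"gripper":0},{"xyz":[-0.055,-0.043,0],"angular":[0,0,0],"gripper":0},{"xyz":[-0.055,-0.043,0],"angular":[0,0,0],"gripper":0},{"xyz":[-0.055,-0.043,0],"angular":[0,0,0],"gripper":0},{"xyz":[-0.055,-0.043,0],"angular":[0,0,0],"gripper":0},{"xyz":[-0.055,-0.043,0],"angular":[0,0,0],"gripper":0},{"xyz":[-0.055,-0.043,0],"angular":[0,0,0],"gripper":0},{"xyz":[-0.055,-0.043,0],"angular":[0,0,0],"gripper":0},{"xyz":[-0.055,-0.043,0],"angular":[0,0,0],"gripper":0},{"xyz":[-0.055,-0.043,0],"angular":[0,0,0],"gripper":0},{"xyz":[-0.055,-0.043,0],"angular":[0,0,0],"gripper":0},{"xyz":[-0.055,-0.043,0],"angular":[0,0,0],"gripper":0},{"xyz":[-0.055,-0.043,0],"angular":[0,0,0],"gripper":0},{"xyz":[-0.055,-0.043,0],"angular":[0,0,0],"gripper":0},{"xyz":[-0.055,-0.043,0],"angular":[0,0,0],"gripper":0},{"xyz":[-0.055,-0.043,0],"angular":[0,0,0],"gripper":0},{"xyz":[-0.055,-0.043,0],"angular":[0,0,0],"gripper":0},{"xyz":[-0.055,-0.043,0],"angular":[0,0,0],"gripper":0},{"xyz":[0,0,0],"angular":[0,0,0],"gripper":0}]' 10
cat >> h.py <<'E'
def go(target):
    from plant import readout
    s=readout.sense();R=np.array(s['eef_rot']);d=R.T@(np.array(target)-s['tool_pos'])
    print('t',s['t'],'pos',np.round(s['tool_pos'],4),'F',np.round(s['contact_force'],2),'gap',s['finger_gap'],'yaw y',np.degrees(np.arctan2(R[0,1],R[1,1])),'to go/0.5m',np.round(d/.5,4))
E
python3 -c "
from h import *
go([.5705,-.031,.125])"
```

```text
t: 2.6
tool_pos: [0.5491, -0.0056, 0.2322]
eef_rot: [[-0.95, 0.313, -0.001], [0.313, 0.95, -0.0], [0.001, -0.0, -1.0]]
contact_force: [0.1, 1.6, -0.1]
finger_gap: 0.0005
finger_force: 0.0
t 2.6 pos [ 0.5491 -0.0056  0.2322] F [ 0.08  1.56 -0.06] gap 0.0005234471541706433 yaw y 18.250663563577575 to go/0.5m [-0.0566 -0.0347  0.2144]
```

```bash
python3 -m handwheel '[{"xyz":[-0.028,-0.017,0.03],"angular":[0,0,0],"gripper":0},{"xyz":[-0.028,-0.017,0.06],"angular":[0,0,0],"gripper":0},{"xyz":[0,0,0.06],"angular":[0,0,0],"gripper":0},{"xyz":[0,0,0.04],"angular":[0,0,0],"gripper":0},{"xyz":[0,0,0.02],"angular":[0,0,0],"gripper":0},{"xyz":[0,0,0],"angular":[0,0,0],"gripper":0},{"xyz":[0,0,0],"angular":[0,0,0],"gripper":0}]'
python3 - <<'E'
from h import *
go([.5705,-.031,.099])
a=imaging.snapshot('top')[120:400,150:480,::-1];b=imaging.snapshot('side')[100:380,180:480,::-1]
cv2.imwrite('pics/1.png',np.hstack([cv2.resize(a,(400,340)),cv2.resize(b,(364,340))]))
E
```

```text
t: 3.48
tool_pos: [0.5703, -0.0288, 0.1287]
eef_rot: [[-0.951, 0.31, 0.002], [0.31, 0.951, -0.0], [-0.002, 0.001, -1.0]]
contact_force: [-0.1, -1.1, -0.6]
finger_gap: 0.0005
finger_force: 0.0
t 3.475 pos [ 0.5703 -0.0288  0.1287] F [-0.11 -1.1  -0.55] gap 0.0004726956067287904 yaw y 18.076989538796223 to go/0.5m [-0.0017 -0.0042  0.0594]
```

View pics/1.png

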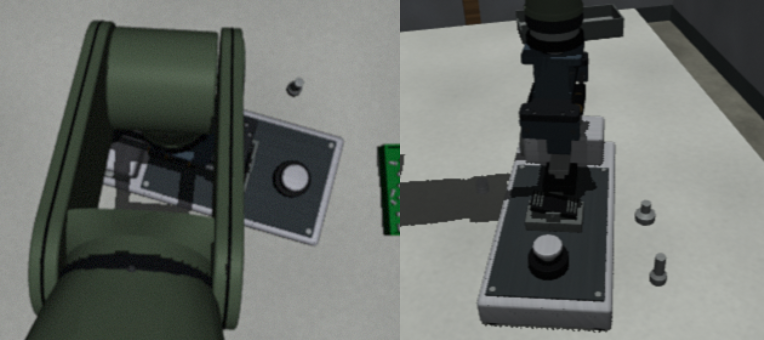

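The view shows the arm over the latch with the gripper closed just above it, and nothing else touched. Now I'll press the latch in steps.

```bash
python3 -m handwheel '[{"xyz":[-0.002,-0.004,0.02],"angular":[0,0,0],"gripper":0},{"xyz":[0,0,0.01],"angular":[0,0,0],"gripper":0},{"xyz":[0,0,0.008],"angular":[0,0,0],"gripper":0},{"xyz":[0,0,0.008],"angular":[0,0,0],"gripper":0},{"xyz":[0,0,0.006],"angular":[0,0,0],"gripper":0},{"xyz":[0,0,0],"angular":[0,0,0],"gripper":0}]'; python3 -m handwheel '[{"xyz":[0,0,0.004],"angular":[0,0,0],"gripper":0},{"xyz":[0,0,0.003],"angular":[0,0,0],"gripper":0},{"xyz":[0,0,0],"angular":[0,0,0],"gripper":0}]'
```

```text
t: 4.32
tool_pos: [0.5702, -0.0309, 0.1016]
eef_rot: [[-0.95, 0.311, 0.0], [0.311, 0.95, 0.0], [-0.0, 0.0, -1.0]]
contact_force: [0.1, 0.1, -0.1]
finger_gap: 0.0008
finger_force: 0.0
t: 4.7
tool_pos: [0.5704, -0.0309, 0.0993]
eef_rot: [[-0.951, 0.311, 0.001], [0.311, 0.951, 0.0], [-0.001, 0.001, -1.0]]
contact_force: [-1.1, -0.0, 5.8]
finger_gap: 0.0005
finger_force: 3.2
```

```bash
for i in 1 ; do python3 -m handwheel '[{"xyz":[0,0,0.003],"angular":[0,0,0],"gripper":0},{"xyz":[0,0,0],"angular":[0,0,0],"gripper":0}]'; python3 -m handwheel '[{"xyz":[0,0,0.003],"angular":[0,0,0],"gripper":0},{"xyz":[0,0,0],"angular":[0,0,0],"gripper":0}]'; done
```

```text
t: 4.95
tool_pos: [0.5704, -0.0309, 0.0991]
eef_rot: [[-0.951, 0.311, 0.002], [0.311, 0.951, 0.0], [-0.002, 0.001, -1.0]]
contact_force: [-5.0, -0.5, 14.7]
finger_gap: 0.0005
finger_force: 7.3
t: 5.2
tool_pos: [0.5705, -0.0309, 0.0991]
eef_rot: [[-0.951, 0.311, 0.003], [0.311, 0.951, 0.0], [-0.002, 0.001, -1.0]]
contact_force: [-6.2, 0.6, 22.3]
finger_gap: 0.0008
finger_force: 11.4
```

The force climbs steeply at TCP z 0.099, exactly the height expected for fully home. I'll lift off and go over the rocker end.

```bash
python3 -m handwheel '[{"xyz":[0,0,-0.03],"angular":[0,0,0],"gripper":0},{"xyz":[0,0,-0.05],"angular":[0,0,0],"gripper":0},{"xyz":[0.012,-0.085,-0.01],"angular":[0,0,0],"gripper":0},{"xyz":[0.035,-0.085,0],"angular":[0,0,0],"gripper":0},{"xyz":[0,0,0],"angular":[0,0,0],"gripper":0},{"xyz":[0,0,0],"angular":[0,0,0],"gripper":0}]'
python3 - <<'E'
from h import *
go([.5213,-.1044,.109])
a=imaging.snapshot('top')[120:400,150:480,::-1];b=imaging.snapshot('side')[100:380,180:480,::-1]
cv2.imwrite('pics/2.png',np.hstack([cv2.resize(a,(400,340)),cv2.resize(b,(364,340))]))
E
```

```text
t: 5.95
tool_pos: [0.5219, -0.1044, 0.1405]
eef_rot: [[-0.95, 0.311, 0.001], [0.311, 0.95, 0.0], [-0.001, 0.001, -1.0]]
contact_force: [-0.1, 0.2, 0.7]
finger_gap: 0.0008
finger_force: 0.0
t 5.95 pos [ 0.5219 -0.1044  0.1405] F [-0.13  0.21  0.67] gap 0.0008177302699471747 yaw y 18.126948971544884 to go/0.5m [ 0.0012 -0.0004  0.063 ]
```

View pics/2.png

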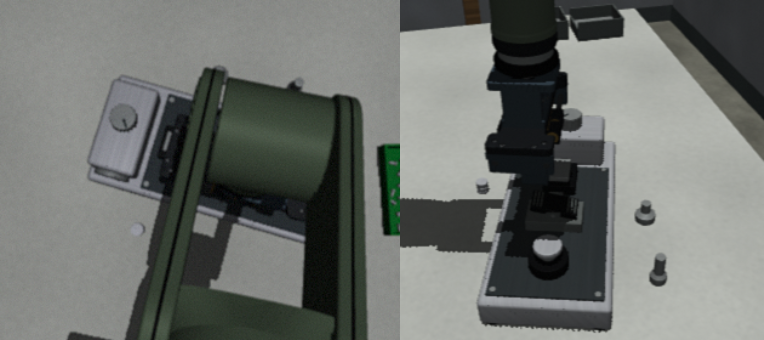

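The side view shows the fingertips above the rocker's -x end, and the latch is down. I'll shift 6 mm outward so the 32 mm wide tips don't ride near the pivot, then press.

```bash
python3 -m handwheel '[{"xyz":[0.013,0,0.03],"angular":[0,0,0],"gripper":0},{"xyz":[0,0,0.02],"angular":[0,0,0],"gripper":0},{"xyz":[0,0,0.01],"angular":[0,0,0],"gripper":0},{"xyz":[0,0,0.01],"angular":[0,0,0],"gripper":0},{"xyz":[0,0,0.004],"angular":[0,0,0],"gripper":0},{"xyz":[0,0,0],"angular":[0,0,0],"gripper":0}]';  python3 -m handwheel '[{"xyz":[0,0,0.006],"angular":[0,0,0],"gripper":0},{"xyz":[0,0,0],"angular":[0,0,0],"gripper":0}]'
```

```text
t: 6.8
tool_pos: [0.5156, -0.1027, 0.1035]
eef_rot: [[-0.951, 0.31, 0.001], [0.31, 0.951, -0.0], [-0.001, 0.0, -1.0]]
contact_force: [0.1, 0.3, -0.2]
finger_gap: 0.0003
finger_force: 0.0
t: 7.05
tool_pos: [0.5154, -0.1027, 0.1008]
eef_rot: [[-0.951, 0.311, 0.001], [0.311, 0.951, -0.0], [-0.001, 0.0, -1.0]]
contact_force: [-1.9, 0.7, 4.4]
finger_gap: 0.0006
finger_force: 2.3
```

```bash
python3 -m handwheel '[{"xyz":[0,0,0.004],"angular":[0,0,0],"gripper":0},{"xyz":[0,0,0],"angular":[0,0,0],"gripper":0}]';  python3 -m handwheel '[{"xyz":[0,0,0.004],"angular":[0,0,0],"gripper":0},{"xyz":[0,0,0],"angular":[0,0,0],"gripper":0}]'
```

```text
t: 7.3
tool_pos: [0.5155, -0.1027, 0.1004]
eef_rot: [[-0.951, 0.311, 0.002], [0.311, 0.951, -0.0], [-0.002, 0.0, -1.0]]
contact_force: [-3.8, 1.1, 14.5]
finger_gap: 0.0006
finger_force: 7.8
t: 7.55
tool_pos: [0.5156, -0.1027, 0.1]
eef_rot: [[-0.951, 0.311, 0.003], [0.311, 0.951, -0.001], [-0.003, 0.0, -1.0]]
contact_force: [-8.2, 2.2, 26.1]
finger_gap: 0.0003
finger_force: 13.5
```

The rocker is at its stop at the predicted height. I'll lift off, go over the button and check.

```bash
python3 -m handwheel '[{"xyz":[0,0,-0.03],"angular":[0,0,0],"gripper":0},{"xyz":[0,0,-0.05],"angular":[0,0,0],"gripper":0},{"xyz":[-0.033,-0.084,-0.02],"angular":[0,0,0],"gripper":0},{"xyz":[-0.033,-0.084,0],"angular":[0,0,0],"gripper":0},{"xyz":[0,0,0],"angular":[0,0,0],"gripper":0},{"xyz":[0,0,0],"angular":[0,0,0],"gripper":0}]'
python3 - <<'E'
from h import *
go([.5207,-.1933,.108])
a=imaging.snapshot('top')[120:400,150:480,::-1];b=imaging.snapshot('side')[180:340,230:390,::-1]
cv2.imwrite('pics/3.png',np.hstack([cv2.resize(a,(400,340)),cv2.resize(b,(340,340))]))
E
```

```text
t: 8.3
tool_pos: [0.5202, -0.1924, 0.146]
eef_rot: [[-0.95, 0.311, -0.001], [0.311, 0.95, 0.001], [0.001, 0.0, -1.0]]
contact_force: [-0.4, 0.3, 0.1]
finger_gap: 0.0001
finger_force: 0.0
t 8.3 pos [ 0.5202 -0.1924  0.146 ] F [-0.44  0.32  0.09] gap 0.00010148516898919878 yaw y 18.13264033160406 to go/0.5m [-0.0015 -0.0014  0.076 ]
```

View pics/3.png

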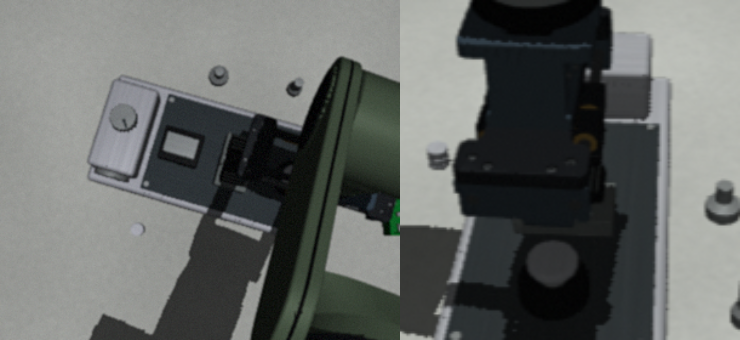

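The side view shows the button still up at crop (553,265), right below the gripper; the latch plate sits low at crop (182,147) in the top view. The rocker's stop height matched +0.22 rad within 1 mm. Pressing the button.

```bash
python3 -m handwheel '[{"xyz":[-0.0015,-0.0015,0.04],"angular":[0,0,0],"gripper":0},{"xyz":[0,0,0.03],"angular":[0,0,0],"gripper":0},{"xyz":[0,0,0.01],"angular":[0,0,0],"gripper":0},{"xyz":[0,0,0.008],"angular":[0,0,0],"gripper":0},{"xyz":[0,0,0.006],"angular":[0,0,0],"gripper":0},{"xyz":[0,0,0.002],"angular":[0,0,0],"gripper":0},{"xyz":[0,0,0],"angular":[0,0,0],"gripper":0}]'; python3 -m handwheel '[{"xyz":[0,0,0.002],"angular":[0,0,0],"gripper":0},{"xyz":[0,0,0],"angular":[0,0,0],"gripper":0},{"xyz":[0,0,0],"angular":[0,0,0],"gripper":0}]'
```

```text
t: 9.28
tool_pos: [0.5207, -0.1931, 0.1002]
eef_rot: [[-0.95, 0.311, 0.0], [0.311, 0.95, 0.001], [-0.0, 0.001, -1.0]]
contact_force: [-3.7, 3.4, 12.5]
finger_gap: 0.0005
finger_force: 5.7
t: 9.65
tool_pos: [0.5207, -0.1931, 0.1]
eef_rot: [[-0.95, 0.311, 0.001], [0.311, 0.95, 0.0], [-0.001, 0.001, -1.0]]
contact_force: [-5.9, 4.5, 17.4]
finger_gap: 0.0005
finger_force: 8.4
```

The button is fully down. I'll hold it another 1.25 s, then lift off and retreat.

```bash
python3 -m handwheel '[{"xyz":[0,0,0],"angular":[0,0,0],"gripper":0},{"xyz":[0,0,0],"angular":[0,0,0],"gripper":0},{"xyz":[0,0,0],"angular":[0,0,0],"gripper":0},{"xyz":[0,0,0],"angular":[0,0,0],"gripper":0},{"xyz":[0,0,0],"angular":[0,0,0],"gripper":0},{"xyz":[0,0,0],"angular":[0,0,0],"gripper":0},{"xyz":[0,0,0],"angular":[0,0,0],"gripper":0},{"xyz":[0,0,0],"angular":[0,0,0],"gripper":0},{"xyz":[0,0,0],"angular":[0,0,0],"gripper":0},{"xyz":[0,0,0],"angular":[0,0,0],"gripper":0}]'; python3 -m handwheel '[{"xyz":[0,0,-0.03],"angular":[0,0,0],"gripper":0},{"xyz":[0,0,-0.06],"angular":[0,0,0],"gripper":0},{"xyz":[0,0,-0.08],"angular":[0,0,0],"gripper":0},{"xyz":[0,0,-0.08],"angular":[0,0,0],"gripper":0},{"xyz":[0.08,0,0],"angular":[0,0,0],"gripper":0},{"xyz":[0.08,0,0],"angular":[0,0,0],"gripper":0},{"xyz":[0.08,0,0],"angular":[0,0,0],"gripper":0},{"xyz":[0.08,0,0],"angular":[0,0,0],"gripper":0},{"xyz":[0,0.08,0],"angular":[0,0,0],"gripper":0},{"xyz":[0,0.08,0],"angular":[0,0,0],"gripper":0},{"xyz":[0,0.08,0],"angular":[0,0,0],"gripper":0},{"xyz":[0,0.08,0],"angular":[0,0,0],"gripper":0},{"xyz":[0,0.08,0],"angular":[0,0,0],"gripper":0},{"xyz":[0,0.08,0],"angular":[0,0,0],"gripper":0},{"xyz":[0,0,0],"angular":[0,0,0],"gripper":0},{"xyz":[0,0,0],"angular":[0,0,0],"gripper":0}]'
python3 - <<'E'
from h import *
a=imaging.snapshot('top')[120:400,150:480,::-1];b=imaging.snapshot('side')[180:380,230:430,::-1]
cv2.imwrite('pics/4.png',np.hstack([cv2.resize(a,(400,340)),cv2.resize(b,(340,340))]))
E
```

```text
t: 10.9
tool_pos: [0.5207, -0.1931, 0.1]
eef_rot: [[-0.95, 0.311, 0.001], [0.311, 0.95, 0.001], [-0.001, 0.001, -1.0]]
contact_force: [-5.7, 4.4, 16.6]
finger_gap: 0.0003
finger_force: 8.3
t: 12.9
tool_pos: [0.4433, 0.0838, 0.2226]
eef_rot: [[-0.951, 0.31, 0.0], [0.31, 0.951, -0.001], [-0.001, -0.0, -1.0]]
contact_force: [0.9, 0.3, -0.9]
finger_gap: 0.0002
finger_force: 0.0
```

View pics/4.png

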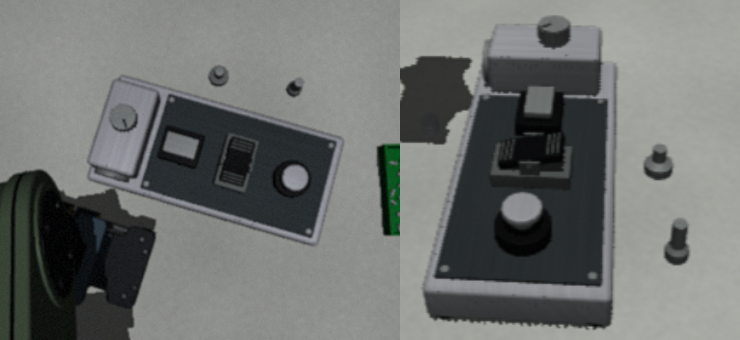

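The picture shows the latch low at crop (540,105), the rocker's left (-x) end down at (530,152), and the button back up at (521,210). The knob and both sets are unmoved. Handing in.

```bash
python3 -c "
from plant import env; print(env.finish_job())"
```

```text
the job is handed in; nothing more can be done
None
```

I pushed the latch home, flipped the rocker, and held the cut button down for over a second before it came back up, in that order; the job was handed in at about 13 s with no verdict returned, and the last picture shows the knob and both flush sets unmoved, with the tray mostly out of frame and the drill stop in the arm's shadow.

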